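Set up the bakery's weighing corner

TASK

Set up the weighing corner for the next batch: stand the steel cup on the middle of the scale's plate, the amber jar on the wooden board midway between its two white canisters, the green shaker in the left compartment of the red tray (left as seen from the robot), and the blue tin in the right compartment with the yellow can stacked centrally on top of it. Everything must stand upright and flat where it belongs; set each thing down rather than dropping it, and leave the timer and the oil bottle alone.

Things in the scene. Friction and masses are not known exactly. Their poses are not given: they have to be found in the camera images.
- scale: Flat bench scale, fixed: white body 170 x 130 mm with a square dark steel weighing plate 120 x 120 mm, its top 34 mm above the bench, and a green display on the strip at the robot's side (its -x). Origin on the bench under the centre of the plate; z up. Turned up to 0.3 rad.
- board: Dark wooden board, fixed, 90 x 200 mm (x, y) and 12 mm thick, carrying two fixed white canisters with wooden lids, 52 mm across, tops 77 mm above the bench, centred at y = +74 and -74 mm; 96 mm of free board between them. Origin on the bench under the board's centre, midway between the canisters; z up. Turned up to 0.3 rad.
- tray: Red plastic tray, fixed, 120 x 200 mm (x, y) outside, rim 12 mm high, walls and floor 5 mm thick, with one 11 mm high, white-topped rib along its x through the middle that makes two compartments, each about 110 x 92 mm inside. Their centres are at y = +49 mm (left as seen from the robot) and y = -49 mm (right). Origin on the bench under the tray's centre; z up. Turned up to 0.3 rad.
- cup: Open steel measuring cup, 60 mm across its rim, tapering evenly to 48 mm at its foot, 65 mm high, 3 mm wall, open at the top, about 0.12 kg. Loose, upright. Origin at the centre of its underside, z up along its axis.
- tin: Blue round tin, the widest of the closed things: 60 mm in diameter, 48 mm high, flat top, about 0.25 kg. Loose, upright. Origin at the centre of its underside, z up along its axis.
- can: Yellow round can, 46 mm in diameter, 45 mm high, about 0.10 kg. Loose, upright. Origin at the centre of its underside, z up along its axis.
- jar: Amber glass jar with a black cap (from above mostly the black cap is seen), 50 mm in diameter, 66 mm high, about 0.18 kg. Loose, upright. Origin at the centre of its underside, z up along its axis.
- shaker: Green shaker with a domed aluminium top pierced with holes; 44 mm in diameter (straight sides up to 52 mm), 68 mm high, about 0.13 kg. Loose, upright. Origin at the centre of its underside, z up along its axis.
- timer: White kitchen timer, 60 x 70 x 60 mm with an orange dial on top (72 mm in all), standing loose beside the work; to be left alone. Origin at the centre of its underside.
- oil: Green oil bottle with a red cap and paper label, 50 mm in diameter, 100 mm high, standing loose beside the work; to be left alone. Origin at the centre of its underside.
Things that resemble listed ones, but are neither listed nor needed, are in the scene too. What is shaped like the jar but pink or purple is not meant.

How it is judged (in metres and radians):
At the end, for the whole second after the job is handed in: Cup on the plate within 15 mm of its centre; jar on the board within 15 mm of midway along it and 18 mm across; shaker flat on the left compartment floor, tin on the right; can on the tin, centres within 12 mm; all upright within 0.12 rad and at rest (horizontal distance between cup and scale below 0.015 m and z of cup in the frame of scale between 0.03 and 0.039 m and y of tin in the frame of tray between -0.07675 and -0.02075 m and x of tin in the frame of tray between -0.036 and 0.036 m and z of tin in the frame of tray between 0.001 and 0.01 m and y of shaker in the frame of tray between 0.02075 and 0.07675 m and x of shaker in the frame of tray between -0.036 and 0.036 m and z of shaker in the frame of tray between 0.001 and 0.01 m and horizontal distance between can and tin below 0.012 m and z of can in the frame of tin between 0.044 and 0.053 m and y of jar in the frame of board between -0.015 and 0.015 m and x of jar in the frame of board between -0.018 and 0.018 m and z of jar in the frame of board between 0.008 and 0.017 m and angle between each of cup, tin, can, jar, shaker's own z axis and vertical below 0.12 rad and linear speed of each of cup, tin, can, jar, shaker below 0.02 m/s); the robot touches nothing.
It fails at once if one of the five things is dropped or thrown: it moves faster than 0.7 m/s while the fingers do not touch it (a free fall of about 25 mm) ((contact force between cup and the fingers below 0.01 N and linear speed of cup above 0.7 m/s) or (contact force between tin and the fingers below 0.01 N and linear speed of tin above 0.7 m/s) or (contact force between can and the fingers below 0.01 N and linear speed of can above 0.7 m/s) or (contact force between jar and the fingers below 0.01 N and linear speed of jar above 0.7 m/s) or (contact force between shaker and the fingers below 0.01 N and linear speed of shaker above 0.7 m/s)).
It fails at once if the timer or the oil bottle is moved by more than 20 mm or tipped (distance of any of timer, oil from where it was at the start of the episode above 0.02 m or angle between any of timer, oil's own z axis and vertical above 0.2 rad).
It also fails if it takes over 136 s, if anything falls off the work surface, if the arm or the gripper's body presses on something with over 40 N, if the wrist force passes 120 N, or if a joint passes its speed limit or range.

ROBOT

A 6-joint arm with a two-finger parallel gripper is mounted at the origin on the work surface. World frame = base frame: x ahead of the robot, y to its left, z up, the work surface at z = 0. Lengths are in mm, angles in degrees, forces in N, time in s.
With the tool pointing down it reaches from about 350 to 850 mm from the base axis. Payload 8.1 kg.
Tool frame: the origin (TCP) lies midway between the tips of the shut fingers; the grasp point (between the pads) lies 19 mm behind it (hold_point_z is the distance from the TCP to the grasp point, in mm); z points along the fingers, y is the direction in which the jaws open and shut (so a half turn about z gives the same grasp; the last joint's range is limited). The gripper opens to 85 mm and grips with 20 to 120 N. Pads are 22 mm wide; open, the fingers measure 114 mm over their backs; the gripper's body (76 mm by 85 mm) begins 54 mm behind the grasp point. The pads swing forward as they close: fully open they stand 13 mm farther back than shut.
Start: joints at [-81.555, 7.471, 85.268, -0, 87.261, -4.893], TCP at [138.442, -583.814, 231.292] pointing down, gripper open.
Joint ranges: [-169.43, 169.43], [-51.17, 129.36], [1.28, 143.12], [-76.62, 256.62], [0, 156.53], [-152.29, 152.29]. Speed limits (degrees/s): [136.94, 136.94, 159.86, 180, 180, 180].

INTERFACE

Orientations are given as [roll, pitch, yaw] about the fixed x, y, z axes, in that order (R = Rz(yaw) Ry(pitch) Rx(roll)).
In Python, from bench import sense, snapshot, camera_params, hand_in, hold_point_z gives the robot as it stands.
- The arm moves only by the tool servo_tool, never from a script. Its argument "motion" is a list of rows, each a list of 7 numbers: the finger opening in mm, from 0 to 85.4, then the shift along the tool's x, y, z in mm, then the turn, a rotation vector about the tool's x, y, z in rad. A call has 1 to 10 rows; each row shifts and turns the pose as measured when the row begins, along the tool's axes as they then stand; what a row does not reach is not made up. A row lasts 1/10 s, in which the tool goes at most 50 mm and 8.59 degrees, less where a joint would pass 70% of its speed; a pose out of reach is approached as far as the arm can. A call with a gripper value outside its range is refused whole. The fingers move at their own pace and stop on an object; "force" is the grip in N (left out, the last holds). Time passes only in rows, so rows that do not move let the fingers close. It gives the time, the measured TCP pose, the force and the opening at its end, in the units of the state.
- sense(): the state, without advancing time (a new reading comes with each control period).
- snapshot(name): name is "side" or "top" or "wrist"; returns the picture (400x640x3 uint8, blue, green, red); there is no depth.
- camera_params(name): a dict with "fx", "fy", "cx", "cy" (pixels), "D" ([k1, k2, p1, p2, k3] as OpenCV has them; the pictures are not rectified), "R" (3x3) and "t" (3): a world point X has camera coordinates R X + t; the wrist camera has in their place "tool_from_camera" (4x4, takes a point from camera to tool coordinates, whose origin is the TCP and whose axes are the flange's). Camera axes: x right, y down, z forward; pixel columns grow to the right and rows downward; lengths in mm; the calibration is good to about 2 mm. A picture is of the moment at which its call begins: read the wrist's pose just before it. camera_params takes no time and is no camera call.
- hand_in(): hands the job in, once; it reports no verdict.
The state is a dict: "time": time; "joint_pos": joint angles; "qd": joint speeds; "joint_efforts": joint torques, N m; "tool_pos": TCP position; "tcp_rot": TCP orientation; "ft_force": force on the tool from outside, world axes, zero at the start; "wrist_torque": the same for the moment, N m; "finger_gap": finger opening in mm.
Only numpy, scipy, OpenCV 4.12 (cv2) and the standard library are available. Lean on these libraries where they do the work, as an engineer would, in place of code of your own. Each camera call takes 0.05 s, during which the arm holds its last target. There are 200 camera calls.

## Working session

There is one attempt and no reset: what is moved stays moved. The work goes in short steps, Python scripts to look and compute and a tool call to move; the robot and the scene stay as the last step left them, time stands still between calls to the robot, and variables do not carry over. Pictures are saved under pics/ and viewed, about 12 in all and at most 16, crops included, and the job is handed in when it is done.

Besides the shell and the picture viewer there is one more tool, called as a command line: name --pt "numbers of a row" for each row, then --argument value for the rest. servo_tool: Moves the arm, as the interface text tells. Its arguments: {"type":"object","properties":{"motion":{"type":"array"},"force":{"type":"number"}},"required":["motion"]}

```bash
ls; mkdir -p pics; python3 - <<'E'
from bench import *
import cv2
print(sense(), hold_point_z)
for n in("top","side","wrist"):
    p=camera_params(n);print(n,p)
    cv2.imwrite(f"pics/{n}0.png",snapshot(n))
E
```

```text
pics
{'time': 0.0, 'joint_pos': array([-8.15565088e+01,  7.51605722e+00,  8.53304130e+01,  1.88127652e-03,
        8.72623587e+01, -4.89285399e+00]), 'qd': array([ 0.00499513,  0.00391009,  0.02252055,  0.06375129, -0.07921593,
        0.04090341]), 'joint_efforts': array([-2.02347219e-03, -5.69405222e+01, -5.00556493e+01, -2.65747585e-04,
        1.49505632e-02,  2.24196776e-05]), 'tool_pos': array([ 138.3527073 , -583.25192991,  230.22368601]), 'tcp_rot': array([-1.79891728e+02, -1.11544086e-02,  1.33362430e+01]), 'ft_force': array([ 0.09817161, -0.49704884,  0.54922486]), 'wrist_torque': array([ 0.0038896 , -0.00636025,  0.04692459]), 'finger_gap': 85.59412422941787} 18.700000000000003
top {'fx': 513.1329345205504, 'fy': 513.1329345205504, 'cx': 319.1516026629153, 'cy': 207.28798164945468, 'D': array([0.03149186, 0.        , 0.        , 0.        , 0.        ]), 'R': array([[ 0.05586126, -0.99841937,  0.00618647],
       [-0.97258807, -0.05581473, -0.22573695],
       [ 0.22572544,  0.00659307, -0.97416865]]), 't': array([  -9.46293901,  478.34060012, 1325.66891352])}
side {'fx': 
[... 235 characters left out ...]
 [-0.1514149 ,  0.5254162 , -0.8372642 ],
       [ 0.21933467, -0.80805581, -0.54675233]]), 't': array([ 456.25876883,  111.60233077, 1296.82019838])}
wrist {'fx': 294.5603603950852, 'fy': 294.5603603950852, 'cx': 319.74084928544937, 'cy': 196.80743020924012, 'D': array([-0.03216289,  0.        ,  0.        ,  0.        ,  0.        ]), 'tool_from_camera': array([[ 1.45574311e-03, -9.50955278e-01, -3.09324975e-01,
         8.00826870e+01],
       [ 9.99998901e-01,  1.47135635e-03,  1.82809111e-04,
         1.05792705e+00],
       [ 2.81283976e-04, -3.09324901e-01,  9.50956375e-01,
        -1.43158559e+02],
       [ 0.00000000e+00,  0.00000000e+00,  0.00000000e+00,
         1.00000000e+00]])}
```

View pics/top0.png

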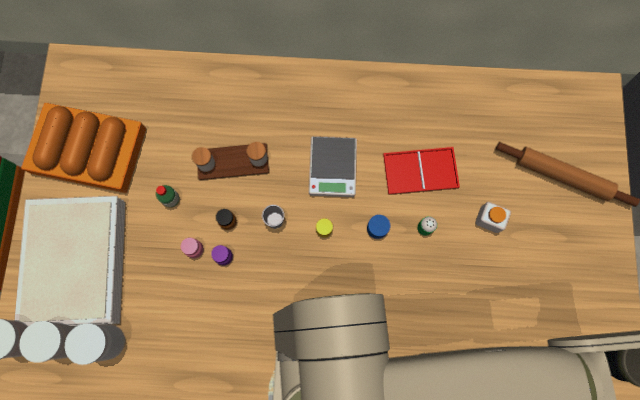

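View pics/side0.png

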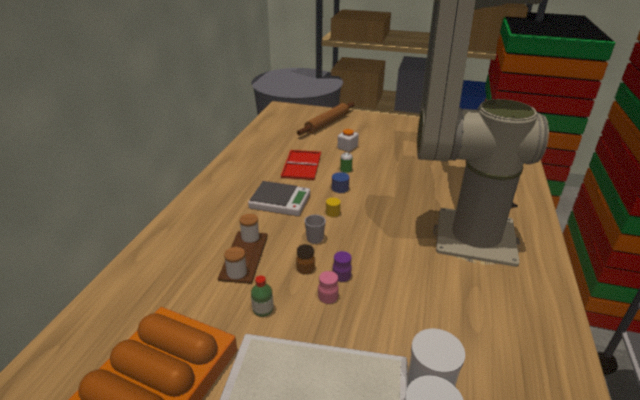

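Candidates in the top view: black-capped jar at (226,218), with pink (191,247) and purple (222,255) lookalikes to leave. Cup (274,216), yellow can (324,227), blue tin (378,226), shaker (428,225). Fixtures: board (232,161), scale (333,166), tray (421,171). To be left alone: oil (167,196) and timer (494,217). I'll check them in one close crop and measure.

```bash
cat > h.py <<'E'
import numpy as np, cv2
from scipy.spatial.transform import Rotation as Rn
from bench import *
def cam(n,s=None):
    p=camera_params(n); K=np.array([[p['fx'],0,p['cx']],[0,p['fy'],p['cy']],[0,0,1]])
    if n!='wrist': R,t=np.array(p['R']),np.array(p['t'])
    else:
        T=np.eye(4);T[:3,:3]=Rn.from_euler('xyz',s['tcp_rot'],degrees=True).as_matrix();T[:3,3]=s['tool_pos']
        C=np.linalg.inv(T@np.array(p['tool_from_camera'])); R,t=C[:3,:3],C[:3,3]
    return K,np.array(p['D']),R,t
def back(c,uv,z):
    K,D,R,t=c; q=cv2.undistortPoints(np.array(uv,float).reshape(-1,1,2),K,D)[:,0]
    d=np.c_[q,np.ones(len(q))]@R; o=-R.T@t
    return o+d*((z-o[2])/d[:,2])[:,None]
def proj(c,X):
    K,D,R,t=c; return cv2.projectPoints(np.array(X,float).reshape(-1,1,3),cv2.Rodrigues(R)[0],t,K,D)[0][:,0]
def blob(mask,k=1):
    n,l,st,ce=cv2.connectedComponentsWithStats(mask.astype(np.uint8))
    i=1+np.argmax(st[1:,4]); return l==i,ce[i],st[i]
def rect(c,m,z):
    cn=max(cv2.findContours(m.astype(np.uint8),cv2.RETR_EXTERNAL,cv2.CHAIN_APPROX_NONE)[0],key=cv2.contourArea)
    P=back(c,cn.reshape(-1,2),z)[:,:2].astype(np.float32); return cv2.minAreaRect(P)
def circ(c,m,z):
    cn=max(cv2.findContours(m.astype(np.uint8),cv2.RETR_EXTERNAL,cv2.CHAIN_APPROX_NONE)[0],key=cv2.contourArea)
    P=back(c,cn.reshape(-1,2),z)[:,:2].astype(np.float32); return cv2.minEnclosingCircle(P)
E
python3 - <<'E'
from h import *
im=cv2.imread('pics/top0.png'); hsv=cv2.cvtColor(im,cv2.COLOR_BGR2HSV); H,S,V=[hsv[...,i].astype(int) for i in range(3)]
c=cam('top')
def win(m,x0,x1,y0,y1):
    w=np.zeros_like(m);w[y0:y1,x0:x1]=m[y0:y1,x0:x1];return blob(w)[0]
print('tray',rect(c,win((S>180)&((H<6)|(H>174)),375,470,140,200),12))
print('scale',rect(c,win((S<60)&(V<110),300,365,130,185),34))
print('board',rect(c,win((V<105),190,275,140,185),12))
print('lidL',circ(c,win((H<14)&(V>110)&(S>120),190,216,140,166),77)); print('lidR',circ(c,win((H<14)&(V>110)&(S>120),245,270,138,163),77))
print('can',circ(c,win((H>22)&(H<35)&(S>190),310,340,210,240),45))
print('tin',circ(c,win((H>95)&(H<125)&(S>120),360,395,210,245),48))
print('jar',circ(c,win((V<60),212,240,205,232),66))
print('cup',back(c,[(274,215)],65),'shaker',back(c,[(428.5,223.5)],65), 'timer',back(c,[(497,215)],70),'oil',back(c,[(162,191)],100))
cv2.imwrite('pics/c1.png',cv2.resize(im[130:270,150:520],None,fx=2.15,fy=2.15,interpolation=cv2.INTER_CUBIC))
E
```

```text
tray ((612.6542358398438, -262.17755126953125), (120.83366394042969, 200.71070861816406), 8.627565383911133)
scale ((628.0851440429688, -12.357555389404297), (118.22694396972656, 116.8128433227539), 0.7839662432670593)
board ((607.3291015625, 270.8224792480469), (90.57676696777344, 198.4195098876953), 9.318265914916992)
lidL ((598.0050659179688, 342.84503173828125), 25.0886173248291)
lidR ((623.4026489257812, 198.12454223632812), 27.019969940185547)
can ((412.72308349609375, -13.876867294311523), 1.9142873287200928)
tin ((437.4046936035156, -141.9438934326172), 32.51367950439453)
jar ((433.6891784667969, 266.5995788574219), 23.3571834564209)
cup [[447.84257376 136.19201601  65.        ]] shaker [[ 448.30144251 -274.2140096    65.        ]] timer [[ 480.61940196 -453.52624199   70.        ]] oil [[487.65763219 428.59963783 100.        ]]
```

View pics/c1.png

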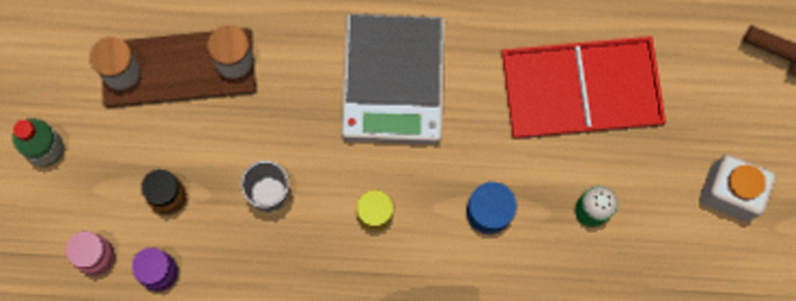

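The crop confirms the choices. The tray, scale and board sizes fit to 1-2 mm. I'll do the shaker first, turning the tool to yaw 0 so that tool x = world x, y = -y and z = -z.

servo_tool --pt "70 30 -30 0 0 0 0.12" --pt "70 32 -28 0 0 0 0.11" --pt "70 32 -31 0 0 0 0" --pt "70 32 -31 0 0 0 0" --pt "70 32 -31 0 0 0 0" --pt "70 32 -31 0 0 0 0" --pt "70 32 -31 0 0 0 0" --pt "70 32 -31 0 0 0 0" --pt "70 32 -31 0 0 0 0" --pt "70 0 0 0 0 0 0" --force 40

```text
time: 1.15
tool_pos: [422.0, -288.3, 226.3]
tcp_rot: [-179.6, 0.1, -0.7]
ft_force: [0.2, -0.8, -0.4]
finger_gap: 70.2
```

```bash
python3 - <<'E'
from h import *
s=sense(); im=snapshot('wrist'); c=cam('wrist',s); cv2.imwrite('pics/w1.png',im)
print(s['tool_pos'],s['tcp_rot'])
for n,X in dict(shaker=(448,-274,65),tin=(437,-142,48),trayL=(605,-214,5),trayR=(620,-311,5)).items(): print(n,proj(c,[X]))
E
```

```text
[ 421.9664649  -288.32089365  226.3245262 ] [-1.79556452e+02  1.20591830e-01 -6.59127559e-01]
shaker [[306.09633258 155.68705737]]
tin [[189.32465204 163.99657176]]
trayL [[250.51687828   3.46162693]]
trayR [[339.91789685 -13.88556825]]
```

View pics/w1.png

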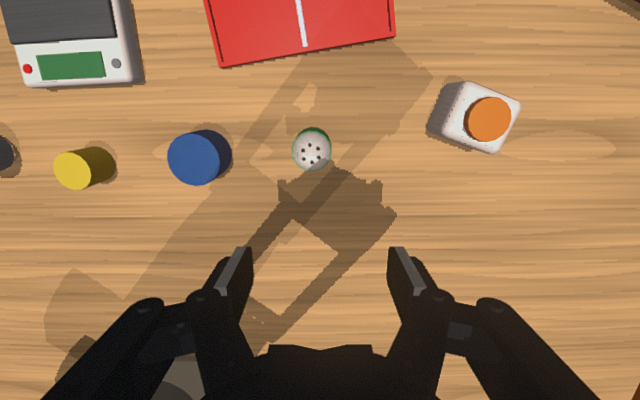

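The wrist view shows the shaker dome at (311,150), the tin top at (197,157), the can top at (73,170) and the timer at (488,118).

```bash
python3 - <<'E'
from h import *
s=sense(); c=cam('wrist',s); c_t=cam('top')
print('shaker',back(c,[(311.5,150)],66), 'tin',back(c,[(197,157)],48),'can',back(c,[(73,170)],45),'tcp px',proj(c,[s['tool_pos']]))
im=cv2.imread('pics/top0.png');hsv=cv2.cvtColor(im,cv2.COLOR_BGR2HSV); H,S,V=[hsv[...,i].astype(int) for i in range(3)]
def win(m,x0,x1,y0,y1):
    w=np.zeros_like(m);w[y0:y1,x0:x1]=m[y0:y1,x0:x1];return blob(w)[0]
m=win((H>25)&(H<40)&(S>150)&(V>140),310,340,210,240);print('can',circ(c_t,m,45))
for vt in(100,130,150):
  m=win((H>95)&(H<125)&(S>120)&(V>vt),360,395,210,245);print('tin',circ(c_t,m,48))
im=cv2.imread('pics/w1.png');hsv=cv2.cvtColor(im,cv2.COLOR_BGR2HSV); H,S,V=[hsv[...,i].astype(int) for i in range(3)]
for vt in(90,110,130):
  print('tin w',circ(c,win((H>95)&(H<125)&(S>120)&(V>vt),150,250,110,200),48))
print(hsv[157,190],hsv[150,228])
E
```

```text
shaker [[ 452.39159064 -281.59751525   66.        ]] tin [[ 443.22065798 -153.74048881   48.        ]] can [[429.71927517  -3.6889129   45.        ]] tcp px [[317.99175854 255.4295126 ]]
can ((428.55224609375, 2.094911813735962), 22.316082000732422)
tin ((439.863037109375, -144.78211975097656), 28.996959686279297)
tin ((440.4511413574219, -145.05857849121094), 28.347583770751953)
tin ((417.932373046875, -138.00161743164062), 5.929996967315674)
tin w ((440.35418701171875, -149.1783905029297), 29.18640899658203)
tin w ((440.256591796875, -149.04483032226562), 29.02808380126953)
tin w ((440.1199951171875, -148.82662963867188), 28.787649154663086)
[109 148 145] [126  48  53]
```

servo_tool --pt "70 10 -3 30 0 0 0" --pt "70 10 -3 30 0 0 -0.01" --pt "70 10 -3 22 0 0 0" --pt "70 0 0 0 0 0 0"

```text
time: 1.6
tool_pos: [449.1, -284.0, 142.7]
tcp_rot: [-179.8, 0.2, -0.2]
ft_force: [-1.6, 0.2, -0.7]
finger_gap: 70.5
```

```bash
python3 - <<'E'
from h import *
s=sense(); im=snapshot('wrist'); c=cam('wrist',s); cv2.imwrite('pics/w2.png',im)
print(s['tool_pos'],s['tcp_rot'])
for X in[(450,-274,66),(450,-281.6,66)]: print(proj(c,[X]))
E
```

```text
[ 449.13273731 -284.0204088   142.71286888] [-1.79807394e+02  1.74731436e-01 -1.71846180e-01]
[[306.26664513 206.00789437]]
[[315.84680444 206.00727707]]
```

View pics/w2.png

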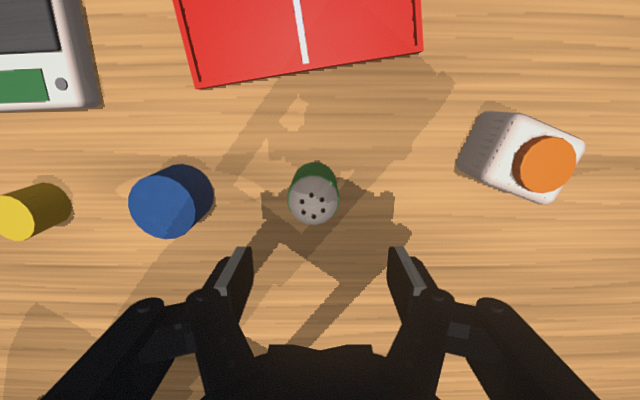

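Dome centre at (313,203), so the shaker is at about (451,-279). The two cameras agree to about 4 mm, and the jaws will centre it in y. Descending.

servo_tool --pt "70 2 -3 30 0 0 0" --pt "70 1 -2 30 0 0 0" --pt "70 0 0 30 0 0 0" --pt "70 0 0 25 0 0 0" --pt "70 0 0 8 0 0 0" --pt "38 0 0 0 0 0 0" --pt "38 0 0 0 0 0 0" --pt "38 0 0 0 0 0 0" --pt "38 0 0 0 0 0 0" --force 40

```text
time: 2.55
tool_pos: [455.1, -292.7, 34.4]
tcp_rot: [179.3, -0.7, -0.6]
ft_force: [-0.2, -0.7, -0.9]
finger_gap: 42.8
```

servo_tool --pt "38 0 0 0 0 0 0"

```text
time: 2.65
tool_pos: [455.6, -293.2, 35.4]
tcp_rot: [179.2, -0.8, -0.6]
ft_force: [0.9, 0.3, -2.4]
finger_gap: 42.7
```

```bash
python3 - <<'E'
from h import *
for i in range(2):
  s=sense(); im=snapshot('wrist'); print(s['tool_pos'],s['tcp_rot'],s['finger_gap'],s['ft_force'],s['joint_pos'])
cv2.imwrite('pics/w3.png',im)
E
```

```text
[ 455.62514717 -293.2062938    35.41732702] [179.24396548  -0.78615458  -0.57396336] 42.70260406220615 [ 0.91971546  0.32181325 -2.43042538] [-38.10304578   8.27830788 105.94139464  -0.13352184  64.69637333
  52.53203193]
[ 455.73346784 -293.25280386   35.46621175] [179.23572335  -0.79684558  -0.57230559] 42.878485492244714 [ 0.36085717  0.14477742 -0.61256324] [-38.09979661   8.27873891 105.9352693   -0.13359217  64.68857254
  52.53378293]
```

View pics/w3.png

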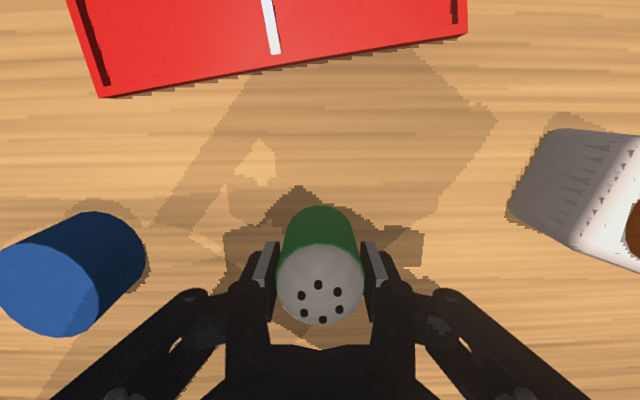

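The shaker is gripped, but high (TCP z 35), because null rows drift a little. I'll regrip lower and watch the drift.

servo_tool --pt "65 0 0 0 0.006 -0.007 0" --pt "65 0 0 0 0.006 -0.006 0" --pt "65 0 0 0 0 0 0" --pt "65 0 0 10 0 0 0" --pt "65 0 0 8 0 0 0"

```text
time: 3.25
tool_pos: [457.0, -293.9, 17.8]
tcp_rot: [179.9, -0.1, -0.5]
ft_force: [-0.1, 0.4, -0.2]
finger_gap: 65.4
```

servo_tool --pt "38 0 0 0 0 0 0" --pt "38 0 0 0 0 0 0" --pt "38 0 0 0 0 0 0"

```text
time: 3.55
tool_pos: [455.9, -293.1, 15.9]
tcp_rot: [180.0, 0.0, -0.5]
ft_force: [-0.7, 0.6, 1.4]
finger_gap: 43.1
```

servo_tool --pt "38 0 0 -20 0 0 0" --pt "38 0 0 -40 0 0 0" --pt "38 30 -16 -10 0 0 0" --pt "38 35 -18 0 0 0 0" --pt "38 35 -18 0 0 0 0" --pt "38 30 -17 0 0 0 0" --pt "38 13 -8 0 0 0 0" --pt "38 0 0 0 0 0 0"

```text
time: 4.35
tool_pos: [602.7, -213.8, 85.8]
tcp_rot: [-179.8, 0.2, -0.7]
ft_force: [0.0, -1.0, -2.2]
finger_gap: 43.1
```

```bash
python3 - <<'E'
from h import *
s=sense(); im=snapshot('wrist'); c=cam('wrist',s); cv2.imwrite('pics/w4.png',im)
print(s['tool_pos'],s['tcp_rot'],s['finger_gap'])
for X in[(605,-214,5),(620,-311,5)]: print(proj(c,[X]))
p=s['tool_pos']; print('held top expected at',proj(c,[p+[0,0,50]]))
im=snapshot('side');cv2.imwrite('pics/s4.png',im)
E
```

```text
[ 602.68742865 -213.80835952   85.78761148] [-179.83809279    0.2011295    -0.72172711] 43.10331972879975
[[319.09508391 202.5472221 ]]
[[441.50750729 183.46445952]]
held top expected at [[316.83042319 319.95112207]]
```

View pics/w4.png

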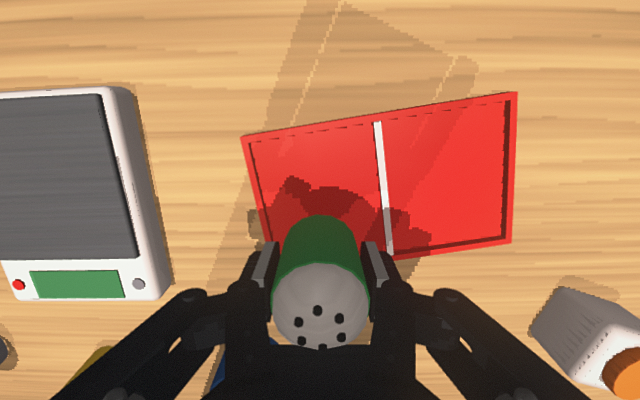

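The shaker is over the middle of the left compartment (rim corners at (241,137), (517,92), (510,242); rib near column 382). Lowering it.

servo_tool --pt "38 1 0 20 0 0 0" --pt "38 0 0 20 0 0 0" --pt "38 0 0 12 0 0 0" --pt "38 0 0 6 0 0 0" --pt "38 0 0 2 0 0 0"

```text
time: 4.95
tool_pos: [597.5, -218.7, 24.1]
tcp_rot: [-179.9, 0.4, -1.0]
ft_force: [0.3, 0.4, -1.1]
finger_gap: 43.0
```

servo_tool --pt "38 7 -4 0 0 0 0.01" --pt "38 0 0 2 0 0 0"

```text
time: 5.15
tool_pos: [605.1, -215.5, 23.1]
tcp_rot: [-179.9, 0.3, -1.7]
ft_force: [0.4, 0.1, -0.9]
finger_gap: 43.2
```

servo_tool --pt "38 0 0 1 0 0 -0.02" --pt "38 0 0 1 0 0 -0.01"

```text
time: 5.35
tool_pos: [606.3, -215.6, 22.2]
tcp_rot: [-180.0, 0.2, 0.1]
ft_force: [-1.1, -0.6, -0.9]
finger_gap: 42.9
```

servo_tool --pt "38 0 0 1 0 0 0" --pt "38 0 0 1 0 0 0"

```text
time: 5.55
tool_pos: [606.8, -215.7, 20.9]
tcp_rot: [-180.0, 0.1, 0.2]
ft_force: [-3.8, 1.8, 8.4]
finger_gap: 43.4
```

Contact (8 N). Releasing, then on to the tin.

servo_tool --pt "62 0 0 0 0 0 0" --pt "62 0 0 0 0 0 0" --pt "70 0 0 -10 0 0 0" --pt "80 0 0 -40 0 0 0" --pt "80 0 0 -40 0 0 0" --pt "80 -40 -17 0 0 0 0" --pt "80 -40 -17 0 0 0 0" --pt "80 -40 -17 0 0 0 0" --pt "80 -40 -17 0 0 0 0" --pt "80 -5 0 0 0 0 0"

```text
time: 6.55
tool_pos: [439.5, -147.5, 120.1]
tcp_rot: [179.8, -0.3, 0.2]
ft_force: [0.3, 0.1, -0.4]
finger_gap: 79.8
```

```bash
python3 - <<'E'
from h import *
s=sense(); im=snapshot('wrist'); c=cam('wrist',s); cv2.imwrite('pics/w5.png',im)
print(s['tool_pos'],s['tcp_rot'],s['finger_gap'])
hsv=cv2.cvtColor(im,cv2.COLOR_BGR2HSV); H,S,V=[hsv[...,i].astype(int) for i in range(3)]
m=blob((H>95)&(H<125)&(S>120)&(V>120))[0];print('tin w',circ(c,m,48))
m=blob((H>22)&(H<35)&(S>200)&(V>140))[0];print('can w',circ(c,m,45))
E
```

```text
[ 439.53528348 -147.46554712  120.0957903 ] [ 1.79808095e+02 -2.94201829e-01  1.69809585e-01] 79.79892817146198
tin w ((457.16802978515625, -150.8713836669922), 24.10506820678711)Traceback (most recent call last):
  File "<stdin>", line 6, in <module>
  File "h.py", line 19, in blob
    i=1+np.argmax(st[1:,4]); return l==i,ce[i],st[i]
        ~~~~~~~~~^^^^^^^^^^
    return _wrapfunc(a, 'argmax', axis=axis, out=out, **kwds)
    return bound(*args, **kwds)
ValueError: attempt to get argmax of an empty sequence
```

View pics/w5.png

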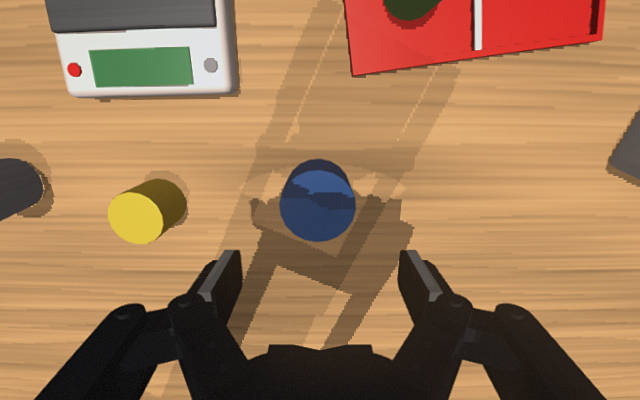

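Tin top centre (318,205), can top (136,218), timer out of the way, shaker standing in the tray's left half.

```bash
python3 - <<'E'
from h import *
s=sense(); c=cam('wrist',s)
print(s['tool_pos'],back(c,[(318,205.5)],48),back(c,[(136,218)],45))
E
```

```text
[ 441.57090005 -148.7997997   121.39578213] [[ 444.87600189 -148.72489077   48.        ]] [[432.60839479  -1.18267283  45.        ]]
```

servo_tool --pt "83 1 0 30 0 0 0" --pt "83 1 0 20 0 0 0" --pt "83 0 0 5 0 0 0"

```text
time: 6.9
tool_pos: [449.8, -152.0, 71.2]
tcp_rot: [179.4, -1.2, 0.1]
ft_force: [0.3, 0.6, 0.2]
finger_gap: 82.8
```

servo_tool --pt "83 -6 -4 10 0.01 -0.01 0" --pt "83 0 0 10 0 -0.01 0" --pt "83 0 0 5 0 0 0"

```text
time: 7.2
tool_pos: [446.6, -149.2, 46.9]
tcp_rot: [179.9, -0.1, 0.1]
ft_force: [0.2, -0.4, -0.2]
finger_gap: 82.8
```

servo_tool --pt "83 -2 -1 10 0 0 0" --pt "83 0 0 10 0 0 0" --pt "83 0 0 8 0 0 0" --pt "83 0 0 3 0 0 0"

```text
time: 7.6
tool_pos: [445.0, -148.4, 13.5]
tcp_rot: [179.9, -0.1, 0.1]
ft_force: [-0.6, 0.3, -0.5]
finger_gap: 83.0
```

servo_tool --pt "50 0 0 -2 0 0 0" --pt "50 0 0 0 0 0 0" --pt "50 0 0 0 0 0 0" --pt "50 0 0 0 0 0 0" --force 45

```text
time: 8.0
tool_pos: [445.0, -148.2, 16.0]
tcp_rot: [179.9, -0.1, 0.1]
ft_force: [-0.8, -0.9, -3.0]
finger_gap: 58.8
```

servo_tool --pt "50 0 0 -20 0 0 0" --pt "50 0 0 -40 0 0 0" --pt "50 0 30 -20 0 0 0" --pt "50 10 40 0 0 0 0" --pt "50 10 40 0 0 0 0" --pt "50 25 32 0 0 0 0" --pt "50 40 20 0 0 0 0" --pt "50 40 0 0 0 0 0" --pt "50 40 0 0 0 0 0" --pt "50 10 0 0 0 0 0"

```text
time: 9.0
tool_pos: [621.8, -316.7, 95.4]
tcp_rot: [179.9, 0.1, -0.0]
ft_force: [-0.6, -0.1, -3.2]
finger_gap: 58.7
```

servo_tool --pt "50 -1 -4 15 0 0 0" --pt "50 0 -2 20 0 0 0" --pt "50 0 0 20 0 0 0" --pt "50 0 0 10 0 0 0"

```text
time: 9.4
tool_pos: [620.1, -309.3, 25.1]
tcp_rot: [180.0, 0.2, 0.1]
ft_force: [-0.4, 0.0, -3.6]
finger_gap: 58.6
```

servo_tool --pt "50 0 1 1 0 0 0" --pt "50 0 0 1 0 0 0" --pt "50 0 0 1 0 0 0"

```text
time: 9.7
tool_pos: [617.6, -309.6, 20.7]
tcp_rot: [-179.9, 0.4, 0.0]
ft_force: [-0.5, 0.6, -2.2]
finger_gap: 58.6
```

servo_tool --pt "50 0 0 1 0 0 0"

```text
time: 9.8
tool_pos: [617.9, -309.9, 20.7]
tcp_rot: [-180.0, 0.3, 0.0]
ft_force: [-0.3, 0.2, -2.6]
finger_gap: 58.9
```

servo_tool --pt "50 0 0 1 0 0 0" --pt "50 0 0 1 0 0 0"

```text
time: 10.0
tool_pos: [618.5, -310.5, 20.5]
tcp_rot: [180.0, 0.2, 0.0]
ft_force: [-3.0, 2.0, 4.0]
finger_gap: 58.6
```

Tin is down. Opening, retreating straight up, then to the can.

servo_tool --pt "78 0 0 0 0 0 0" --pt "78 0 0 0 0 0 0" --pt "78 0 0 -15 0 0 0" --pt "78 0 0 -45 0 0 0" --pt "78 0 0 -45 0 0 0" --pt "78 -30 -35 0 0 0 0" --pt "75 -30 -38 0 0 0 0" --pt "75 -30 -38 0 0 0 0" --pt "75 -30 -38 0 0 0 0" --pt "75 -30 -38 0 0 0 0"

```text
time: 11.0
tool_pos: [473.1, -125.7, 141.0]
tcp_rot: [179.4, -0.9, -0.3]
ft_force: [0.1, 1.3, 1.2]
finger_gap: 74.9
```

servo_tool --pt "70 -20 -40 0 0 0 0" --pt "70 -12 -40 0 0 0 0" --pt "70 0 -30 0 0 0 0" --pt "70 0 0 0 0 0 0"

```text
time: 11.4
tool_pos: [438.6, -8.9, 144.7]
tcp_rot: [179.4, -1.4, -0.2]
ft_force: [0.3, -0.3, -0.7]
finger_gap: 69.9
```

```bash
python3 - <<'E'
from h import *
s=sense(); im=snapshot('wrist'); c=cam('wrist',s); cv2.imwrite('pics/w6.png',im)
print(s['tool_pos'],s['tcp_rot'],s['finger_gap'],proj(c,[(430,-1,45)]))
E
```

```text
[438.57838028  -8.88490763 144.6813207 ] [179.37214917  -1.44080845  -0.19820845] 69.94437604470345 [[308.51366392 210.36867894]]
```

View pics/w6.png

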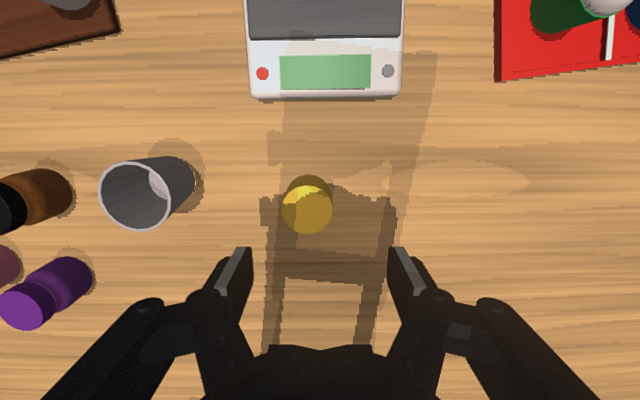

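Can top at (307,208), so the can is at about (431,0). The cup rim is at (138,195).

servo_tool --pt "70 -3 -4 25 0.01 -0.012 0" --pt "70 -2 -4 30 0 -0.012 0" --pt "70 -1 0 15 0 0 0" --pt "70 0 0 5 0 0 0"

```text
time: 11.85
tool_pos: [439.1, -6.1, 73.5]
tcp_rot: [179.7, -0.7, -0.2]
ft_force: [-0.9, 1.2, 0.6]
finger_gap: 70.2
```

```bash
python3 - <<'E'
from h import *
s={'tool_pos':np.array([438.578,-8.885,144.68]),'tcp_rot':np.array([179.372,-1.4408,-.198])}
c=cam('wrist',s);print('cup',back(c,[(138,195)],65),'can',back(c,[(307,208)],45))
E
```

```text
cup [[450.61492819 134.60993753  65.        ]] can [[4.32188973e+02 2.95614523e-01 4.50000000e+01]]
```

servo_tool --pt "70 -6 -5 15 0.005 -0.012 0" --pt "70 -3 -2 15 0 0 0" --pt "70 0 0 10 0 0 0"

```text
time: 12.15
tool_pos: [432.3, -0.9, 34.0]
tcp_rot: [180.0, -0.2, -0.4]
ft_force: [-0.1, 0.8, -0.3]
finger_gap: 70.0
```

servo_tool --pt "70 0 -1 12 0 0 0" --pt "70 0 0 7 0 0 0" --pt "40 0 0 0 0 0 0" --pt "40 0 0 0 0 0 0" --pt "40 0 0 0 0 0 0" --pt "40 0 0 0 0 0 0" --force 35

```text
time: 12.75
tool_pos: [433.0, -0.4, 13.9]
tcp_rot: [180.0, -0.1, -0.4]
ft_force: [-0.1, 0.0, -0.9]
finger_gap: 45.3
```

servo_tool --pt "40 0 0 -20 0 0 0" --pt "40 0 0 -45 0 0 0" --pt "40 0 20 -40 0 0 0" --pt "40 15 40 -20 0 0 0" --pt "40 15 40 0 0 0 0" --pt "40 20 40 0 0 0 0" --pt "40 20 40 0 0 0 0" --pt "40 20 40 0 0 0 0" --pt "40 20 40 0 0 0 0" --pt "40 10 40 0 0 0 0"

```text
time: 13.75
tool_pos: [556.1, -308.6, 149.0]
tcp_rot: [179.8, -0.6, 0.1]
ft_force: [0.7, 0.8, -0.9]
finger_gap: 45.0
```

servo_tool --pt "40 0 5 0 0 0 0" --pt "40 0 0 0 0 0 0"

```text
time: 13.95
tool_pos: [556.3, -319.3, 148.4]
tcp_rot: [179.7, -0.6, -0.2]
ft_force: [0.1, -0.5, -1.3]
finger_gap: 45.3
```

```bash
python3 - <<'E'
from h import *
s=sense(); im=snapshot('wrist'); c=cam('wrist',s); cv2.imwrite('pics/w7.png',im)
print(s['tool_pos'],s['tcp_rot'],s['finger_gap'],proj(c,[(618.5,-310.5,53),s['tool_pos']+[0,0,31]]))
E
```

```text
[ 556.29716168 -319.30854783  148.39627418] [ 1.79719436e+02 -5.61172875e-01 -1.67518073e-01] 45.29390987978477 [[306.77754092 126.41989351]
 [317.88009376 289.29782554]]
```

View pics/w7.png

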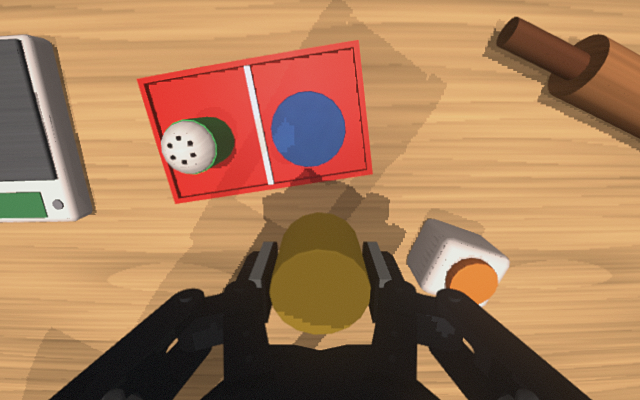

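Tin top centre at (308,128), within 2 px of prediction, and the shaker is standing well in its compartment. The can is held at (320,292). Moving over the tin.

servo_tool --pt "40 30 -4 0 0.005 -0.01 0" --pt "40 30 -3 10 0 0 0" --pt "40 2 -1 20 0 0 0" --pt "40 0 0 20 0 0 0" --pt "40 0 0 12 0 0 0"

```text
time: 14.5
tool_pos: [620.2, -303.7, 87.7]
tcp_rot: [-180.0, -0.1, 0.1]
ft_force: [-0.6, 0.5, -1.8]
finger_gap: 45.1
```

servo_tool --pt "40 -2 7 6 0 0 0" --pt "40 0 0 7 0 0 0" --pt "40 0 0 3 0 0 0"

```text
time: 14.8
tool_pos: [617.0, -308.6, 70.3]
tcp_rot: [-179.9, 0.0, 0.2]
ft_force: [-0.5, -0.3, -2.3]
finger_gap: 45.0
```

servo_tool --pt "40 1 3 0 0 0 0" --pt "40 0 0 1 0 0 0" --pt "40 0 0 1 0 0 0"

```text
time: 15.1
tool_pos: [618.6, -312.7, 70.0]
tcp_rot: [-180.0, -0.1, 0.2]
ft_force: [-0.6, 0.4, -0.6]
finger_gap: 45.2
```

servo_tool --pt "40 0 0 2 0 0 0" --pt "40 0 0 2 0 0 0"

```text
time: 15.3
tool_pos: [619.2, -313.4, 67.0]
tcp_rot: [180.0, -0.2, 0.2]
ft_force: [0.4, 0.4, -0.9]
finger_gap: 44.7
```

servo_tool --pt "40 -1 -1 1 0 0 0" --pt "40 0 0 1 0 0 0"

```text
time: 15.5
tool_pos: [618.8, -312.8, 66.2]
tcp_rot: [179.9, -0.2, 0.2]
ft_force: [-3.8, 2.5, 9.6]
finger_gap: 45.1
```

Contact. Releasing and retreating to where the wrist camera can check the stack.

servo_tool --pt "60 0 0 0 0 0 0" --pt "65 0 0 0 0 0 0" --pt "65 0 0 -10 0 0 0" --pt "70 0 0 -35 0 0 0" --pt "75 0 0 -45 0 0 0" --pt "80 -40 0 -5 0 0 0" --pt "80 -30 0 0 0 0 0" --pt "80 0 0 0 0 0 0"

```text
time: 16.3
tool_pos: [547.5, -312.6, 167.9]
tcp_rot: [179.8, -0.3, 0.3]
ft_force: [0.8, -0.4, 0.7]
finger_gap: 80.3
```

```bash
python3 - <<'E'
from h import *
s=sense(); im=snapshot('wrist'); c=cam('wrist',s); cv2.imwrite('pics/w8.png',im)
print(s['tool_pos'],s['tcp_rot'],proj(c,[(618,-312,98),(618,-312,53)]))
E
```

```text
[ 547.52197399 -312.64306783  167.85519793] [179.84144697  -0.30879033   0.26742497] [[317.82758762 116.50535239]
 [318.03902042 114.18159306]]
```

View pics/w8.png

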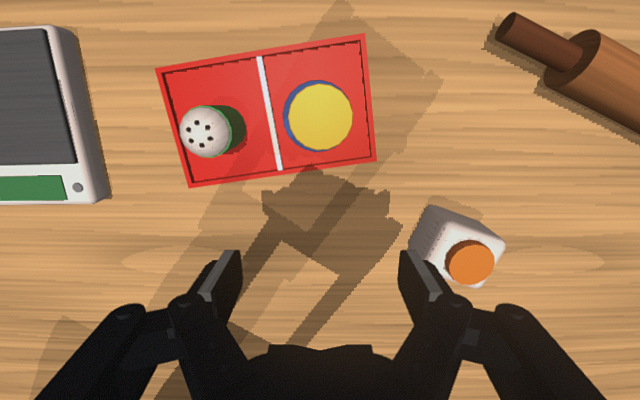

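The stack is good: can top at (320,117), about concentric with the tin (rim showing from column 283). Timer undisturbed. On to the cup.

servo_tool --pt "80 -10 -40 0 0 0 0" --pt "80 -11 -46 0 0 0 0" --pt "80 -11 -46 0 0 0 0" --pt "80 -11 -46 0 0 0 0" --pt "80 -11 -46 0 0 0 0" --pt "80 -11 -46 0 0 0 0" --pt "80 -11 -46 0 0 0 0" --pt "80 -11 -46 0 0 0 0" --pt "80 -9 -40 0 0 0 0" --pt "80 0 -30 0 0 0 0"

```text
time: 17.35
tool_pos: [454.7, 133.3, 169.2]
tcp_rot: [179.9, -0.8, -0.1]
ft_force: [0.5, -0.1, 0.6]
finger_gap: 80.4
```

servo_tool --pt "83 0 0 0 0 0 0"

```text
time: 17.45
tool_pos: [454.7, 137.3, 169.8]
tcp_rot: [-180.0, -0.9, 0.2]
ft_force: [-0.0, 0.3, 0.3]
finger_gap: 82.8
```

```bash
python3 - <<'E'
from h import *
s=sense(); im=snapshot('wrist'); c=cam('wrist',s); cv2.imwrite('pics/w9.png',im)
print(s['tool_pos'],s['tcp_rot'],proj(c,[(450,135,65),(434,265,66)]))
E
```

```text
[454.72827597 137.26932311 169.78739136] [-179.99194555   -0.87897306    0.19107849] [[321.25489566 203.2321151 ]
 [178.37941859 219.52595852]]
```

View pics/w9.png

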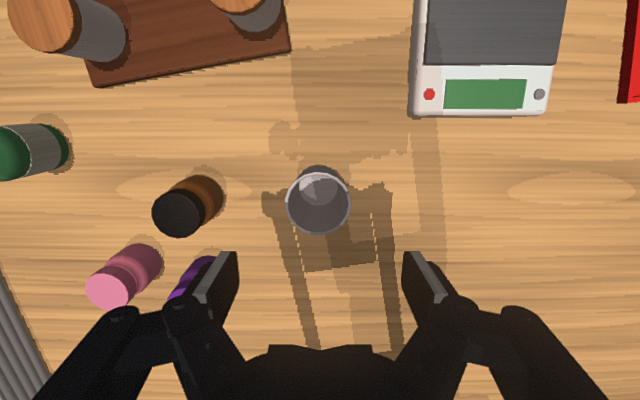

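Cup rim centre (318,203), so the cup is at about (450,138). Jar cap at (179,212), so about (440,264). Pink and purple lookalikes at (107,290) and (195,280).

servo_tool --pt "84 -2 0 30 0 -0.01 0" --pt "84 -2 0 30 0 -0.005 0" --pt "84 0 0 15 0 0 0"

```text
time: 17.8
tool_pos: [456.2, 135.4, 97.0]
tcp_rot: [180.0, -0.5, 0.3]
ft_force: [-0.1, -0.2, -0.5]
finger_gap: 84.2
```

servo_tool --pt "84 -6 -2 12 0 -0.01 0" --pt "84 0 0 10 0 0 0" --pt "84 0 0 4 0 0 0"

```text
time: 18.1
tool_pos: [449.7, 135.3, 68.1]
tcp_rot: [179.9, 0.3, 0.1]
ft_force: [-0.4, 0.2, 0.0]
finger_gap: 84.2
```

servo_tool --pt "84 0 -2 12 0 0 0" --pt "84 0 0 12 0 0 0" --pt "84 0 0 10 0 0 0"

```text
time: 18.4
tool_pos: [451.9, 137.3, 33.9]
tcp_rot: [180.0, 0.1, 0.1]
ft_force: [-1.3, 0.3, 0.1]
finger_gap: 84.2
```

servo_tool --pt "84 -1 0 8 0 0 0" --pt "84 0 0 4 0 0 0" --pt "48 0 0 0 0 0 0" --pt "48 0 0 0 0 0 0" --pt "48 0 0 0 0 0 0" --pt "48 0 0 0 0 0 0" --force 35

```text
time: 19.0
tool_pos: [450.4, 137.5, 20.0]
tcp_rot: [180.0, 0.1, 0.1]
ft_force: [0.1, -0.5, -2.1]
finger_gap: 58.1
```

servo_tool --pt "48 0 0 -10 0 0 0" --pt "48 0 0 -30 0 0 0" --pt "48 0 0 -40 0 0 0" --pt "48 30 25 -10 0 0 0" --pt "48 35 30 0 0 0 0" --pt "48 35 30 0 0 0 0" --pt "48 35 30 0 0 0 0" --pt "48 28 25 0 0 0 0" --pt "48 10 8 0 0 0 0" --pt "48 0 0 0 0 0 0"

```text
time: 20.0
tool_pos: [631.4, -16.1, 122.4]
tcp_rot: [179.9, -0.3, 0.3]
ft_force: [-0.4, -0.2, -1.0]
finger_gap: 57.8
```

```bash
python3 - <<'E'
from h import *
s=sense(); im=snapshot('wrist'); c=cam('wrist',s); cv2.imwrite('pics/w10.png',im)
p=s['tool_pos'];print(p,s['tcp_rot'],s['finger_gap'],proj(c,[(628,-12,34),p+[0,0,45]]).round(), [proj(c,[(628+a,-12+b,34)]).round().tolist() for a,b in((60,60),(60,-60),(-60,60),(-60,-60))])
E
```

```text
[631.3710803  -16.07081645 122.43189245] [179.89292886  -0.29406785   0.26995541] 57.76770142994783 [[314. 207.]
 [317. 310.]] [[[236.0, 134.0]], [[391.0, 134.0]], [[247.0, 269.0]], [[380.0, 270.0]]]
```

View pics/w10.png

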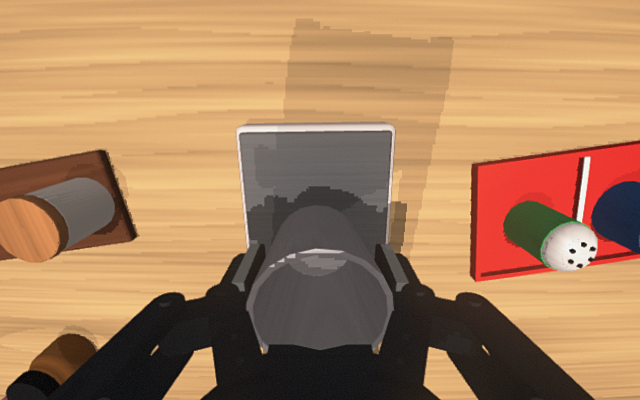

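The plate's far edge is at row 130, columns 240-391, so its centre is about (629,-13). The cup is held upright. Lowering.

servo_tool --pt "48 -1 -2 20 0 0 0" --pt "48 -1 -1 20 0 0 0" --pt "48 0 0 15 0 0 0" --pt "48 0 0 5 0 0 0"

```text
time: 20.45
tool_pos: [627.9, -9.6, 63.8]
tcp_rot: [179.9, -0.4, 0.4]
ft_force: [-0.9, 0.9, -1.6]
finger_gap: 57.9
```

servo_tool --pt "48 1 3 4 0 -0.005 0" --pt "48 0 0 3 0 0 0" --pt "48 0 0 1 0 0 0"

```text
time: 20.75
tool_pos: [628.5, -11.8, 55.8]
tcp_rot: [179.9, -0.1, 0.5]
ft_force: [-0.1, 0.4, -1.0]
finger_gap: 57.5
```

servo_tool --pt "48 0 1 1 0 0 0" --pt "48 0 0 1 0 0 0"

```text
time: 20.95
tool_pos: [629.4, -13.0, 54.9]
tcp_rot: [179.9, -0.2, 0.5]
ft_force: [-0.3, 0.1, -1.4]
finger_gap: 57.8
```

servo_tool --pt "48 0 0 1 0 0 0" --pt "48 0 0 1 0 0 0"

```text
time: 21.15
tool_pos: [630.0, -13.2, 53.6]
tcp_rot: [179.9, -0.3, 0.5]
ft_force: [-0.2, 0.8, 3.3]
finger_gap: 57.8
```

Contact. Releasing, rising, then turning to yaw 90 for the jar (jaws across the board).

servo_tool --pt "65 0 0 0 0 0 0" --pt "75 0 0 0 0 0 0" --pt "75 0 0 -15 0 0 0" --pt "75 0 0 -45 0 0 0" --pt "70 0 0 -45 0 0 0" --pt "70 0 0 -5 0 0 -0.14" --pt "70 0 0 0 0 0 -0.14" --pt "70 0 0 0 0 0 -0.14" --pt "70 0 0 0 0 0 -0.14" --pt "70 0 0 0 0 0 -0.14"

```text
time: 22.15
tool_pos: [631.9, -13.2, 180.4]
tcp_rot: [179.3, -0.5, 41.9]
ft_force: [0.1, 0.3, -0.0]
finger_gap: 69.9
```

servo_tool --pt "70 0 0 0 0 0 -0.14" --pt "70 0 0 0 0 0 -0.14" --pt "70 0 0 0 0 0 -0.14" --pt "70 0 0 0 0 0 -0.14" --pt "70 0 0 0 0 0 -0.14" --pt "70 0 0 0 0 0 0"

```text
time: 22.75
tool_pos: [634.0, -13.3, 190.9]
tcp_rot: [178.6, 0.1, 83.9]
ft_force: [-0.6, -1.0, -0.1]
finger_gap: 69.6
```

servo_tool --pt "68 30 -24 0 0.012 0 -0.05" --pt "68 35 -24 0 0.012 0 -0.05" --pt "68 35 -24 0 0 0 0" --pt "68 35 -24 0 0 0 0" --pt "68 35 -24 5 0 0 0" --pt "68 35 -24 5 0 0 0" --pt "68 35 -24 5 0 0 0" --pt "68 30 -20 5 0 0 0" --pt "68 5 -3 0 0 0 0" --pt "68 0 0 0 0 0 0"

```text
time: 23.75
tool_pos: [449.9, 278.0, 178.7]
tcp_rot: [179.3, -0.1, 87.0]
ft_force: [0.5, -1.0, -0.3]
finger_gap: 67.8
```

```bash
python3 - <<'E'
from h import *
s=sense(); im=snapshot('wrist'); c=cam('wrist',s); cv2.imwrite('pics/w11.png',im)
p=s['tool_pos'];print(p,s['tcp_rot'],s['finger_gap'],proj(c,[(440,264,66),(434,265,66)]).round())
E
```

```text
[449.94198025 278.00579429 178.72178056] [ 1.79255967e+02 -8.50050169e-02  8.70477776e+01] 67.79603423476706 [[307. 207.]
 [300. 206.]]
```

View pics/w11.png

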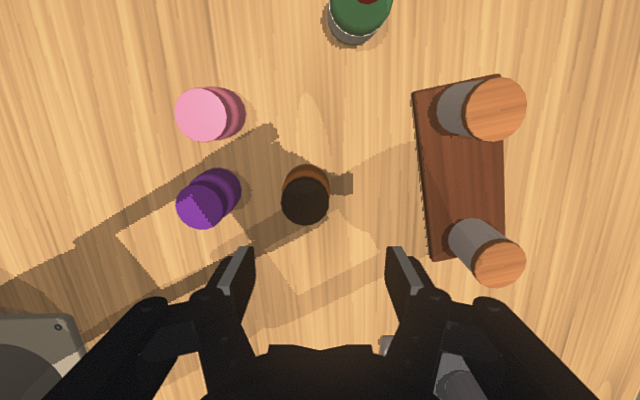

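Black jar cap at (305,202), so about (438,268). Purple (203,203) and pink (203,114) stay clear of the fingers; oil at (360,10).

servo_tool --pt "68 -5 -6 30 0.01 0 -0.05" --pt "68 -4 -5 30 0 0 0" --pt "68 0 0 20 0 0 0" --pt "68 0 0 5 0 0 0"

```text
time: 24.2
tool_pos: [445.4, 265.8, 95.9]
tcp_rot: [179.4, -0.2, 89.3]
ft_force: [0.6, -0.3, 1.0]
finger_gap: 68.4
```

servo_tool --pt "70 2 -7 10 0.01 0 0" --pt "70 0 0 12 0 0 0" --pt "70 0 0 4 0 0 0"

```text
time: 24.5
tool_pos: [440.7, 266.8, 70.2]
tcp_rot: [179.9, -0.2, 89.0]
ft_force: [-1.1, 0.1, -0.4]
finger_gap: 70.4
```

servo_tool --pt "70 1 -3 12 0 0 0" --pt "70 0 0 12 0 0 0" --pt "70 0 0 10 0 0 0"

```text
time: 24.8
tool_pos: [439.4, 269.0, 35.8]
tcp_rot: [179.6, -0.3, 89.0]
ft_force: [-0.1, 0.8, 0.6]
finger_gap: 70.0
```

servo_tool --pt "70 0 -1 8 0 0 0" --pt "70 0 0 4 0 0 0" --pt "44 0 0 0 0 0 0" --pt "44 0 0 0 0 0 0" --pt "44 0 0 0 0 0 0" --pt "44 0 0 0 0 0 0" --force 40

```text
time: 25.4
tool_pos: [437.6, 268.9, 21.5]
tcp_rot: [179.8, -0.3, 89.1]
ft_force: [0.3, 0.2, -1.3]
finger_gap: 48.0
```

servo_tool --pt "44 0 0 -15 0 0 0" --pt "44 0 0 -40 0 0 0" --pt "44 0 0 -45 0 0 0" --pt "44 0 30 -15 0 0 0" --pt "44 1 40 0 0 0 0" --pt "44 1 40 0 0 0 0" --pt "44 0 40 0 0 0 0" --pt "44 0 15 0 0 0 0" --pt "44 0 0 0 0 0 0"

```text
time: 26.3
tool_pos: [608.3, 268.0, 153.7]
tcp_rot: [179.3, -0.4, 89.2]
ft_force: [-0.6, -0.6, -1.7]
finger_gap: 47.8
```

```bash
python3 - <<'E'
from h import *
s=sense(); im=snapshot('wrist'); c=cam('wrist',s); cv2.imwrite('pics/w12.png',im)
p=s['tool_pos'];print(p,s['tcp_rot'],s['finger_gap'])
a=np.radians(9.5);ex=np.array([np.cos(a),np.sin(a)]);ey=np.array([-ex[1],ex[0]])
o=np.array([608.5,270.7])
P=lambda x,y,z:proj(c,[list(o+x*ex+y*ey)+[z]]).round()[0]
print('lids',P(0,74,77),P(0,-74,77),'corners',[P(x,y,12).tolist() for x in(-45,45) for y in (-100,100)],'jar top',proj(c,[p+[0,0,44.5]]).round())
E
```

```text
[608.30673392 268.01431204 153.65943888] [179.29709355  -0.44306873  89.17208686] 47.76099832984641
lids [299. 107.] [333. 282.] corners [[293.0, 275.0], [249.0, 86.0], [374.0, 261.0], [346.0, 67.0]] jar top [[319. 306.]]
```

View pics/w12.png

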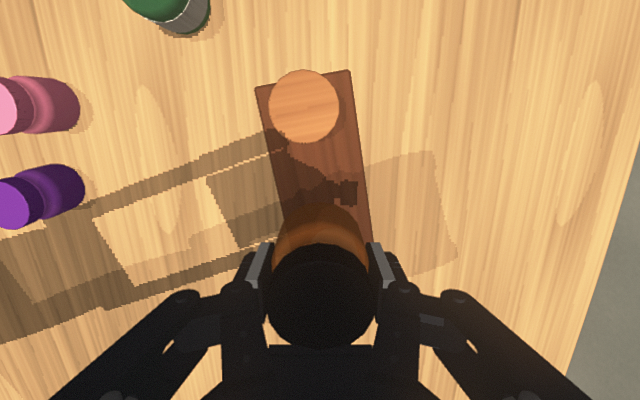

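Canister lid centre at (304,106) and board corners at (255,88) and (350,70): the board centre is about (611,270). Lowering the jar in checked steps.

servo_tool --pt "44 0 2 25 0.012 0 0" --pt "44 0 0 25 0 0 0" --pt "44 0 0 10 0 0 0"

```text
time: 26.65
tool_pos: [609.2, 269.8, 97.3]
tcp_rot: [179.8, -0.6, 89.2]
ft_force: [-1.2, -1.2, -2.1]
finger_gap: 48.2
```

servo_tool --pt "44 -1 1 18 0 -0.01 0" --pt "44 0 0 18 0 0 0" --pt "44 0 0 10 0 0 0"

```text
time: 26.95
tool_pos: [609.0, 269.7, 50.2]
tcp_rot: [179.7, 0.0, 89.3]
ft_force: [-1.1, -0.1, -1.5]
finger_gap: 47.7
```

servo_tool --pt "44 -1 1 8 0 0 0" --pt "44 0 0 3 0 0 0" --pt "44 0 0 2 0 0 0"

```text
time: 27.25
tool_pos: [609.0, 268.5, 34.6]
tcp_rot: [179.9, 0.1, 89.3]
ft_force: [0.4, 0.6, -1.0]
finger_gap: 48.3
```

servo_tool --pt "44 0 1 1 0 0 0" --pt "44 0 0 1 0 0 0"

```text
time: 27.45
tool_pos: [610.9, 268.6, 33.4]
tcp_rot: [179.8, 0.1, 89.3]
ft_force: [1.1, 0.1, -1.3]
finger_gap: 47.8
```

servo_tool --pt "44 0 0 1 0 0 0" --pt "44 0 0 1 0 0 0"

```text
time: 27.65
tool_pos: [611.7, 268.8, 33.0]
tcp_rot: [179.7, 0.0, 89.3]
ft_force: [-3.7, -0.6, 5.9]
finger_gap: 47.7
```

Contact. Releasing, rising clear, and going back to the start side so the top camera can check.

servo_tool --pt "65 0 0 0 0 0 0" --pt "70 0 0 0 0 0 0" --pt "70 0 0 -10 0 0 0" --pt "70 0 0 -40 0 0 0" --pt "70 0 0 -45 0 0 0" --pt "70 0 0 -45 0 0 0" --pt "70 0 0 -40 0 0 0" --pt "70 -40 -22 -10 0 0 0" --pt "70 -42 -22 0 0 0 0" --pt "70 -42 -22 0 0 0 0"

```text
time: 28.65
tool_pos: [544.5, 147.3, 236.6]
tcp_rot: [179.2, -0.1, 89.7]
ft_force: [0.3, -1.6, 0.6]
finger_gap: 70.1
```

servo_tool --pt "70 -42 -22 0 0 0 0" --pt "70 -42 -22 0 0 0 0" --pt "70 -42 -22 0 0 0 0" --pt "70 -42 -22 0 0 0 0" --pt "70 -42 -22 0 0 0 0" --pt "70 -42 -5 0 0 0 0" --pt "70 -45 -5 0 0 0 0" --pt "70 -45 -5 0 0 0 0" --pt "70 -45 -5 0 0 0 0" --pt "70 -45 -5 0 0 0 0"

```text
time: 29.65
tool_pos: [400.4, -299.4, 247.2]
tcp_rot: [177.9, 0.4, 89.9]
ft_force: [1.3, 0.7, -0.1]
finger_gap: 70.4
```

servo_tool --pt "70 -42 -22 0 0 0 0" --pt "70 -42 -22 0 0 0 0" --pt "70 -42 -22 0 0 0 0" --pt "70 -42 -22 0 0 0 0" --pt "70 -42 -22 0 0 0 0" --pt "70 -42 -20 0 0 0 0" --pt "70 -42 -20 0 0 0 0" --pt "70 -20 -10 0 0 0 0" --pt "70 0 0 0 0 0 0"

```text
time: 30.55
tool_pos: [228.3, -631.9, 253.3]
tcp_rot: [177.6, 1.1, 89.6]
ft_force: [-0.4, -0.6, -0.4]
finger_gap: 70.2
```

```bash
python3 - <<'E'
from h import *
s=sense();print(s['tool_pos'],s['joint_pos'])
im=snapshot('top'); c=cam('top')
V=proj(c,[(609.5,270,78),(629,-13,99),(606,-215,73),(618,-311,98),(608.5,270.7,12),(628.5,-12.5,34)]);print(V.round(1))
a=cv2.resize(im[110:200,180:500],None,fx=2.5,fy=2.5,interpolation=cv2.INTER_CUBIC)
b=snapshot('side'); b=cv2.resize(b[90:290,200:380],None,fx=1.8,fy=1.8,interpolation=cv2.INTER_CUBIC)
o=np.zeros((590,800,3),np.uint8);o[:225]=a;o[230:590,:324]=b[:360]
w=cv2.resize(im[100:300,140:540],(470,235));o[230:465,328:798]=w
cv2.imwrite('pics/fin.png',o)
E
```

```text
[ 228.29007765 -631.87952526  253.28090167] [-75.63590902  16.37051877  72.89986264   2.07314893  89.06539622
 -75.22007982]
[[228.7 152.9]
 [333.9 149.2]
 [407.7 164.6]
 [445.6 159.4]
 [232.3 160.9]
 [332.9 157.2]]
```

View pics/fin.png

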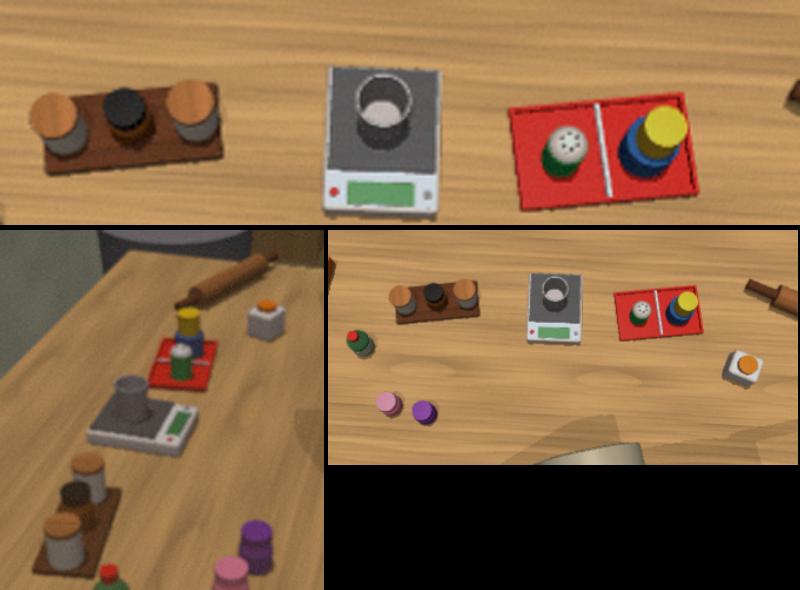

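The composite shows all five in place and upright. The jar cap at (124,108) is within about 1 mm of the midpoint of the canister lids (123,110). The cup rim is at top-camera pixel (333.6,150), expected (333.9,149.2). The can is at (446,161), expected (446,159). Shaker, timer and oil look right.

```bash
python3 -c "
from bench import *
print(hand_in())"
```

```text
the job is handed in; nothing more can be done
None
```

All five things are in place, and I handed the job in at about 31 s of the 136 s allowed. `hand_in` gives no verdict.

| Thing | Where it stands | Last check |
|---|---|---|
| Cup | Middle of the scale's plate | Rim within about 1 px (about 2–3 mm) of the expected position in the top camera |
| Jar | On the board between the canisters | Cap within about 1–2 mm of midway between the canister lids, which are at about the same height |
| Shaker | Left compartment of the tray | Upright and well inside the walls |
| Tin | Right compartment of the tray | Upright, within about 2 mm of where it was aimed |
| Can | On top of the tin | About concentric from above, roughly 1–3 mm off |

I lowered each thing until the wrist force showed contact, then opened the fingers. In the final picture the timer and oil bottle look undisturbed and the arm is clear of everything.

**Disagreements:**
- The top and wrist cameras differed by up to 4–8 mm on some points, and by about 4 mm on the board's x, so I used values in between.
- The arm drifted a few millimetres per call, which I corrected from the measured pose.
- The first grip on the shaker was too high and dragged it about 14 mm, so I regripped lower before lifting.

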